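Pull the leak-test plug from a drive's coolant coupling and park it

ROBOT

A 6-joint arm with a two-finger parallel gripper is mounted at the origin on the work surface. World frame = base frame: x ahead of the robot, y to its left, z up, the work surface at z = 0. Lengths are in m, angles in degrees, forces in N, time in s.
With the tool pointing down it reaches from about 0.25 to 0.775 m from the base axis. Payload 4 kg.
Tool frame: the origin (TCP) lies at the very end of the fingers, on their centre line; the grasp point (between the pads) lies 19 mm behind it; z points along the fingers, y is the direction in which the jaws open and shut (so a half turn about z gives the same grasp; the last joint's range is limited). The gripper opens to 85 mm and grips with 20 to 120 N. Pads are 22 mm wide; open, the fingers measure 114 mm over their backs; the gripper's body (76 mm by 85 mm) begins 54 mm behind the grasp point. The pads swing forward as they close: fully open they stand 13 mm farther back than shut.
Start: joints at [68.234, 4.996, 78.535, -0, 96.463, -5.907], TCP at [0.15, 0.529, 0.231] pointing down, gripper open.
Joint ranges: [-177.83, 177.83], [-43.37, 116.18], [15.69, 146.23], [-61.86, 241.86], [9.47, 152.12], [-147.06, 147.06]. Speed limits (degrees/s): [159.86, 159.86, 180, 180, 180, 180].

INTERFACE

Orientations are given as [roll, pitch, yaw] about the fixed x, y, z axes, in that order (R = Rz(yaw) Ry(pitch) Rx(roll)).
In Python, from plant import arm gives the robot as it stands.
- The arm moves only by the tool arm_command, never from a script. Its argument "moves" is a list of rows, each an object with "travel": the shift along the tool's x, y, z in m, a list of three; "rotation": the turn, a rotation vector about the tool's x, y, z in rad, a list of three; "fingers": the closure, from 0 (fully open) to 1 (shut). A call has 1 to 8 rows; each row is the pose to reach, as a shift and turn from the pose commanded when the call began, along the tool's axes at that moment; what a row does not reach only later rows make up. A row lasts 1/12 s, in which the tool goes at most 41.7 mm and 7.16 degrees, less where a joint would pass 70% of its speed; a pose out of reach is approached as far as the arm can. A call with a gripper value outside its range is refused whole. The fingers move at their own pace and stop on an object; "grip_force" is the grip in N (left out, the last holds). Time passes only in rows, so rows that repeat a pose let the fingers close. It gives the time, the measured TCP pose, the force and the opening at its end, in the units of the state.
- arm.read_state(): the state, without advancing time (a new reading comes with each control period).
- arm.snapshot(name): name is "scene" or "top" or "wrist"; returns a dict with "color" (384x512x3 uint8, red, green, blue), "range_z" (384x512 float32, m along the optical axis (not along the pixel's ray), 0 where there is no reading), "fx", "fy", "cx", "cy" (pixels), "position" and "attitude" of the camera in the world. Camera axes: x right, y up, looking along -z (the intrinsics and any distortion apply to the point x, -y, -z); pixel columns grow to the right and rows downward; lengths in m; the calibration is good to about 2 mm. The wrist camera is an equidistant fisheye: a pixel r from the principal point sees the ray r / f radians off the axis. A picture is of the moment at which its call begins.
- arm.close_job(): hands the job in, once; it reports no verdict.
The state is a dict: "time_s": time; "joint_pos": joint angles; "joint_velocities": joint speeds; "effort": joint torques, N m; "position": TCP position; "tool_rot": TCP orientation; "wrist_force": force on the tool from outside, world axes, zero at the start; "ft_torque": the same for the moment, N m; "gripper_width": opening from 0.0 (shut) to 1.0 (fully open).
Only numpy, scipy, OpenCV 4.12 (cv2) and the standard library are available. Lean on these libraries where they do the work, as an engineer would, in place of code of your own. Each camera call takes 0.05 s, during which the arm holds its last target. There are 200 camera calls.

TASK

The power section of a servo drive on the repair bench still has the blue leak-test plug locked in its blue-ringed coolant coupling. Push the coupling's sprung sleeve all the way back (down), draw the plug straight out without yanking it, so that the sleeve snaps forward again, and park the plug upright, fully down, in the empty hole of the plug stand. Work gently on the sleeve, the coupling and the stand, and leave the other things on the bench where they are.

Things in the scene. Friction and masses are not known exactly. Their poses are not given: they have to be found in the camera images.
- drive: Drive power section lying flat, fixed: aluminium cold plate 170 x 250 x 26 mm (its x, y, z) with a green circuit board, capacitors and terminal blocks on its +x half, the tallest 84 mm above the bench. Origin: centre of its underside, on the bench. Two couplings stand upright on its -x half, 120 mm apart.
- coupling: Blue-ringed brass and steel quick coupling, upright (its z), fixed. Origin: on its axis at the cold plate's top face, 26 mm above the bench. Its sleeve has a flat collar 56 mm across, 7 mm thick, hole 25 mm; the collar's top, sleeve forward, is anywhere from 46 to 62 mm above the origin (a setting no reading gives: feel for it). Over 50 N between plug and coupling damages it.
- bore_floor (a point): Bottom of the bore, where the plug's foot stands, 8 mm above the coupling's origin (bore mouth 31 mm). Two pawls lock the plug until the sleeve is pushed back 5 to 7 mm. While the plug is drawn its shank holds them apart and the sleeve some 5 mm back; lifted about 15 mm it clears them and the sleeve snaps forward.
- sleeve (a joint): Travel of the sprung sleeve, m: 0 = forward (up), 0.008 = fully back (down, hard stop). Its spring takes 5 N to start, 11 N at the stop; over 40 N damages it. One hand from above: fingers 32 to 40 mm apart astride the grip, press both tips on the collar to the stop, close on the grip while pressing, then lift. Tips that advance as they close press harder: follow the force.
- plug: The blue leak-test plug, loose, about 150 g, 82 mm long, its z along it, up. Origin: centre of its foot. Steel shank 19 mm in diameter from 0 to 25 mm with a 13 mm locking groove at 10 to 16 mm; blue round grip 22 mm in diameter from 25 to 82 mm, whose lower part stands in the collar's hole while the plug is coupled.
- plug_mid (a point): The middle of the blue plug, on its axis, 41 mm above its foot (the grip reaches from 16 mm below to 41 mm above it).
- stand: Plug stand, light grey block 75 x 160 x 40 mm (its x, y, z), fixed. Two holes 22 mm wide and 20 mm deep in its top, 80 mm apart along its y: the one at +y is empty, the other holds a red plug. A plug fully down stands on the hole's bottom, its grip's lower end 5 mm above the block. Over 50 N on the stand is too much. Origin: centre of its underside.
- stand_hole0 (a point): Centre of the mouth of the empty hole, at the block's top face, 40 mm above the bench.
- capped: The other coupling: red ring, black rubber dust cap, 56 mm wide, 64 mm high above the cold plate. Not to be used. Origin on its axis at the plate's top face.
- spare_mid (a point): Middle of a red plug, same shape as the blue one, parked in the stand's other hole. Leave it there.
- driver_mid (a point): Screwdriver with a yellow handle lying at the far side. Leave it.
- cap: Black capacitor can, 35 mm wide, 55 mm high, standing to the left of the drive. Leave it. Origin under its centre.
- terminal: Green terminal block, 24 x 80 x 22 mm. Leave it. Origin under its centre.
- tape: Ring of yellow tape, 90 mm wide, 18 mm high, lying near the robot's left. Leave it. Origin under its centre.
- relay: Black relay, 30 x 45 x 35 mm. Leave it. Origin under its centre.
- resistor: White ceramic resistor, 90 x 20 x 20 mm. Leave it. Origin under its centre.

How it is judged (in metres and radians):
On the way, in this order (a step that is already met when the one before it is completed fails the run):
1. the sleeve is pushed back (at least 4 mm), with the plug still in its seat (value of joint sleeve above 0.004 m and z of plug in the frame of coupling below 0.013 m), for 0.1 s.
2. the plug is out, clear above the coupling, and the sleeve has snapped fully forward (z of plug in the frame of coupling above 0.034 m and value of joint sleeve below 0.001 m), for 0.1 s.
At the end, for the whole second after the job is handed in: The blue plug stands released and at rest in the stand's empty hole, its foot within 6 mm of the hole's axis and within 3.5 mm of its bottom, upright within 0.25 rad; the coupling's sleeve is fully forward (within 1 mm) (horizontal distance between plug and stand_hole0 below 0.006 m and z of plug in the frame of stand between 0.017 and 0.0235 m and angle between plug's own z axis and vertical below 0.25 rad and linear speed of plug below 0.02 m/s and value of joint sleeve below 0.001 m and contact force between the fingers and plug below 0.1 N); the robot touches nothing.
It fails at once if more than 40 N on the sleeve (contact force between any of the fingers, the arm and coupling above 40 N).
It fails at once if plug yanked or forced in the coupling (over 50 N) (contact force between plug and coupling above 50 N).
It fails at once if plug banged or forced on the stand (over 50 N) (contact force between plug and stand above 50 N).
It fails at once if another thing on the bench shifted by more than 30 mm (distance of any of spare_mid, driver_mid, cap, terminal, tape, relay, resistor from where it was at the start of the episode above 0.03 m).
It also fails if it takes over 51 s, if anything falls off the work surface, if the arm or the gripper's body presses on something with over 40 N, if the wrist force passes 120 N, or if a joint passes its speed limit or range.

## Working session

There is one attempt and no reset: what is moved stays moved. The work goes in short steps, Python scripts to look and compute and a tool call to move; the robot and the scene stay as the last step left them, time stands still between calls to the robot, and variables do not carry over. Pictures are saved under pics/ and viewed, about 8 in all and at most 12, crops included, and the job is handed in when it is done.

Besides the shell and the picture viewer there is one more tool, called after ">>>" in YAML: its name, and indented under it one key for each argument. arm_command: Moves the arm, as the interface text tells. Its arguments: {"type":"object","properties":{"moves":{"type":"array","items":{"type":"object","properties":{"travel":{"type":"array","items":{"type":"number"}},"rotation":{"type":"array","items":{"type":"number"}},"fingers":{"type":"number"}}}},"grip_force":{"type":"number"}},"required":["moves"]}

```bash
mkdir -p pics; cat > h.py <<'E'
import numpy as np, cv2
from plant import arm
from scipy.spatial.transform import Rotation as R
def cloud(s):
    d=s["range_z"];h,w=d.shape;u,v=np.meshgrid(np.arange(w),np.arange(h))
    P=np.stack([(u-s["cx"])/s["fx"]*d,-(v-s["cy"])/s["fy"]*d,-d],-1)
    A=np.array(s["attitude"],float)
    M=A if A.shape==(3,3) else R.from_euler('xyz',A,degrees=True).as_matrix() if A.size==3 else R.from_quat(A).as_matrix()
    return P@M.T+np.array(s["position"])
E
python3 - <<'E'
from h import *
print(arm.read_state())
for n in("top","scene"):
    s=arm.snapshot(n);cv2.imwrite(f"pics/{n}0.png",s["color"][...,::-1]);np.savez(f"{n}0.npz",**s)
    print({k:v for k,v in s.items() if k not in("color","range_z")})
E
```

```text
{'time_s': 0.0, 'joint_pos': array([ 6.82331958e+01,  5.03938106e+00,  7.86284073e+01,  6.20889482e-04,
        9.64633692e+01, -5.90686286e+00]), 'joint_velocities': array([ 0.02853436, -0.03599741,  0.10334396,  0.03110726, -0.0220526 ,
        0.03253093]), 'effort': array([-3.22857322e-04, -3.51866376e+01, -3.13272536e+01, -2.29091165e-04,
        1.08032578e-02,  1.53931558e-05]), 'position': array([0.15011086, 0.52857555, 0.23010412]), 'tool_rot': array([-1.79869602e+02, -1.41114593e-02,  1.64140112e+02]), 'wrist_force': array([ 0.16885451, -0.24327263, -0.14220606]), 'ft_torque': array([-0.01410172, -0.06731848, -0.00858497]), 'gripper_width': 0.9986167639185743}
{'fx': 418.5074710078333, 'fy': 418.5074710078333, 'cx': 258.6213859524491, 'cy': 197.08716047293035, 'position': array([ 0.49996857, -0.05191111,  1.51094743]), 'attitude': array([  1.88146725,   0.44592624, -89.78884743])}
{'fx': 347.6845842716411, 'fy': 347.6845842716411, 'cx': 250.2629300915729, 'cy': 189.9438419972304, 'position': array([ 1.01658368, -0.44380677,  0.81673257]), 'attitude': array([37.85118068,  0.94057549, 47.91843434])}
```

View pics/top0.png

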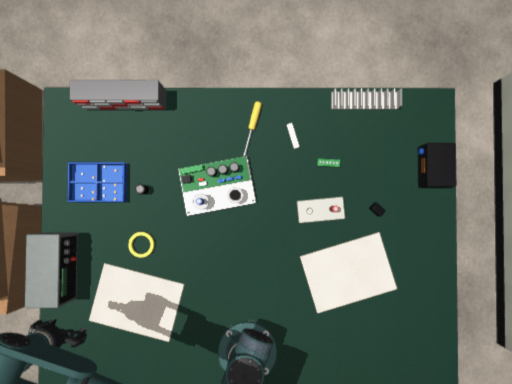

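View pics/scene0.png

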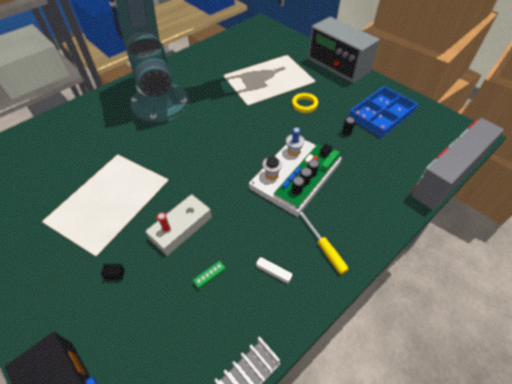

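The top view shows the blue plug near (201,202), the capped coupling near (236,195), the empty stand hole near (310,211) and the red plug near (336,209). Next I'll enlarge these.

```bash
python3 - <<'E'
from h import *
s=dict(np.load("top0.npz"));c=s["color"][...,::-1]
a=cv2.resize(c[150:225,170:260],None,fx=8,fy=8,interpolation=cv2.INTER_CUBIC)[:, :]
b=cv2.resize(c[190:230,290:350],None,fx=8,fy=8,interpolation=cv2.INTER_CUBIC)
cv2.imwrite("pics/cropa.png",cv2.resize(np.vstack([a,np.pad(b,((0,0),(0,a.shape[1]-b.shape[1]),(0,0)))]),None,fx=.62,fy=.62))
P=cloud(s);hsv=cv2.cvtColor(s["color"],cv2.COLOR_RGB2HSV)
for (u0,u1,v0,v1,n) in((175,260,150,220,"drive"),(290,350,190,230,"stand")):
    Q=P[v0:v1,u0:u1].reshape(-1,3);C=hsv[v0:v1,u0:u1].reshape(-1,3)
    print(n,np.histogram(Q[:,2],bins=np.arange(-.01,.14,.01))[0])
    if n=="stand":
        m=(Q[:,2]>.03)&(Q[:,2]<.05);print(cv2.minAreaRect((Q[m,:2]*1000).astype(np.float32)),Q[m].mean(0))
    else:
        m=(Q[:,2]>.018);print(cv2.minAreaRect((Q[m,:2]*1000).astype(np.float32)))
for v in range(194,210): print(v,(P[v,192:212,2]*1000).astype(int))
print(P[202,201],P[195,236],P[211,310],P[209,336])
E
```

```text
drive [1278 1288   65 1114  935  321  144  160  283  248   47    4   25    8
    0]
((575.0435791015625, 103.71470642089844), (224.8351287841797, 262.434326171875), 14.834620475769043)
stand [721 679  18  23 465 433   4   2   3   4   5  28   2   0   0]
((504.2498779296875, -257.35906982421875), (75.08568572998047, 160.4638214111328), 5.761724948883057) [ 0.5038341  -0.25578602  0.03994889]
194 [24 27 19 28 19 22 79 76 73 72 75 71 26 28 28 26 22 28 23 25]
195 [31 28 27 20 73 79 75 76 73 69 77 80 71 75 25 29 24 22 24 24]
196 [18 22 30 71 72 76 78 74 74 77 73 72 74 70 70 31 27 26 24 25]
197 [22 26 73 75 70 75 74 73 75 73 84 67 72 71 75 72 35 21 22 21]
198 [ 24  29  74  70  76  75 110 108  69  67  74  73  78  74  69  75  28  23
  20  31]
199 [ 23  72  72  73  70 116 118 115 117 108  77  71  76  74  73  69  76  25
  30  23]
200 [ 25  74  83  72 123 117 120 115 114 114  98  71  72  72  69  73  75  28
  23  28]
201 [ 36  74  74  75 121 121 122 118 117 120 105  83  77  76  71  76  73  32
  28  27]
202 [ 28  74  70  67 115 118 122 117 117 115 106  81  71  77  72  74  74  26
  30  32]
203 [ 29  79  78  73 116 117 113 122 117 114  99  69  76  75  69  73  75  25
  24  27]
204 [ 30  72  78  72  75 113 116 119 114  98  75  77  80  69  78  72  74  26
  32  28]
205 [19 67 77 74 72 71 73 74 60 54 78 75 73 73 72 74 24 23 29 29]
206 [22 25 75 78 78 75 75 72 70 75 77 76 75 72 70 71 22 28 25 25]
207 [18 32 22 75 70 77 76 73 76 71 75 73 78 74 70 32 24 26 27 26]
208 [27 23 28 24 68 73 80 70 81 72 77 73 74 71 26 23 25 27 30 28]
209 [  30   25   24   26   24   22   77   74   75   71 1510   74   25   30
   26   24   32   22   23   21]
[0.52870415 0.151468   0.11526523] [0.55352001 0.03637263 0.0879055 ] [ 0.50001269 -0.22330641  0.01804191] [ 0.50702954 -0.30025713  0.10599007]
```

View pics/cropa.png

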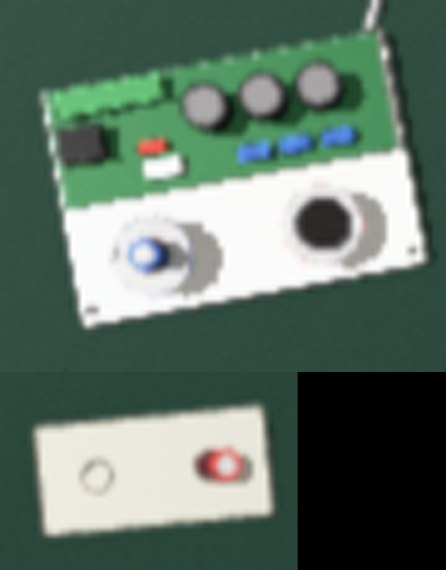

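```bash
python3 - <<'E'
from h import *
T=dict(np.load("top0.npz"))
P=cloud(T)
Q=P[185:218,185:220].reshape(-1,3)
m=(Q[:,2]>.055)&(Q[:,2]<.09);h=cv2.minEnclosingCircle((Q[m,:2]*1000).astype(np.float32));print("collar",h,np.median(Q[m,2]),Q[m].mean(0))
m=(Q[:,2]>.105);print("plugtop",Q[m].mean(0),np.median(Q[m,2]),m.sum())
Q=P[180:210,222:255].reshape(-1,3);m=(Q[:,2]>.08);print("cap",Q[m].mean(0))
S=dict(np.load("scene0.npz"));P=cloud(S);hsv=cv2.cvtColor(S["color"],cv2.COLOR_RGB2HSV)
Q=P[120:160,282:308].reshape(-1,3);m=(Q[:,2]>.055)&(Q[:,2]<.09)&(Q[:,0]<.56);print("scene collar",np.median(Q[m],0),m.sum())
m=(Q[:,2]>.112)&(Q[:,2]<.13);print("scene plug",np.median(Q[m],0),m.sum())
b=T["color"][200:224,298:322].astype(int).sum(2);print(b[4:18,4:20])
E
```

```text
collar ((546.8991088867188, 158.8365478515625), 42.25148391723633) 0.07418703423072126 [0.53162603 0.15813263 0.07413632]
plugtop [0.53035841 0.15323706 0.15326807] 0.11716806089524112 38
cap [0.55007595 0.03706387 0.16369662]
scene collar [0.5375465  0.15238337 0.07481709] 202
scene plug [0.53209719 0.15842975 0.11741745] 38
[[697 697 696 697 695 695 694 694 694 691 694 692 693 693 693 692]
 [699 698 697 694 697 695 695 693 694 694 693 693 695 692 692 693]
 [697 697 697 694 695 692 689 681 685 690 693 693 692 691 693 691]
 [697 698 695 694 691 665 630 606 615 651 685 691 692 694 691 691]
 [698 698 695 694 674 573 507 574 573 575 656 688 691 691 693 691]
 [697 697 698 691 620 499 570 668 678 633 600 678 691 693 691 691]
 [697 697 697 685 562 577 671 691 694 675 542 660 690 691 691 691]
 [699 698 696 687 579 660 690 692 691 654 537 659 689 692 693 691]
 [699 697 697 690 632 637 681 688 683 599 595 677 691 693 691 692]
 [696 696 697 694 671 605 638 641 629 589 656 688 692 691 693 692]
 [697 697 697 697 692 672 643 616 611 654 687 693 691 693 691 691]
 [699 697 697 697 697 693 690 687 688 690 694 693 693 694 693 691]
 [697 697 697 697 697 695 694 694 694 694 692 694 692 693 691 694]
 [697 697 697 696 694 693 696 694 694 694 694 693 692 693 694 693]]
```

>>> arm_command:
  moves:
    - {"travel": [-0.035,-0.019,-0.005],"rotation": [0,0,-0.05]}
    - {"travel": [-0.07,-0.038,-0.01],"rotation": [0,0,-0.11]}
    - {"travel": [-0.105,-0.057,-0.02],"rotation": [0,0,-0.17]}
    - {"travel": [-0.14,-0.076,-0.02],"rotation": [0,0,-0.23]}
    - {"travel": [-0.175,-0.095,-0.02],"rotation": [0,0,-0.29]}
    - {"travel": [-0.21,-0.114,-0.02],"rotation": [0,0,-0.35]}
    - {"travel": [-0.245,-0.133,-0.02],"rotation": [0,0,-0.41]}
    - {"travel": [-0.28,-0.152,-0.02],"rotation": [0,0,-0.452]}

```text
schema error: expected keys travel, rotation, fingers
```

>>> arm_command:
  moves:
    - {"travel": [-0.035,-0.019,-0.005],"rotation": [0,0,-0.05],"fingers": 0}
    - {"travel": [-0.07,-0.038,-0.01],"rotation": [0,0,-0.11],"fingers": 0}
    - {"travel": [-0.105,-0.057,-0.02],"rotation": [0,0,-0.17],"fingers": 0}
    - {"travel": [-0.14,-0.076,-0.02],"rotation": [0,0,-0.23],"fingers": 0}
    - {"travel": [-0.175,-0.095,-0.02],"rotation": [0,0,-0.29],"fingers": 0}
    - {"travel": [-0.21,-0.114,-0.02],"rotation": [0,0,-0.35],"fingers": 0}
    - {"travel": [-0.245,-0.133,-0.02],"rotation": [0,0,-0.41],"fingers": 0}
    - {"travel": [-0.28,-0.152,-0.02],"rotation": [0,0,-0.452],"fingers": 0}

```text
time_s: 0.77
position: [0.3789, 0.3046, 0.2509]
tool_rot: [-180.0, -0.0, -169.8]
wrist_force: [0.5, 0.8, 0.4]
gripper_width: 1.0
```

>>> arm_command:
  moves:
    - {"travel": [-0.022,-0.031,0],"rotation": [0,0,0],"fingers": 0.1}
    - {"travel": [-0.044,-0.062,0],"rotation": [0,0,0],"fingers": 0.3}
    - {"travel": [-0.066,-0.093,0],"rotation": [0,0,0],"fingers": 0.5}
    - {"travel": [-0.088,-0.124,0],"rotation": [0,0,0],"fingers": 0.58}
    - {"travel": [-0.108,-0.152,0],"rotation": [0,0,0],"fingers": 0.58}
    - {"travel": [-0.12,-0.17,0],"rotation": [0,0,0],"fingers": 0.58}
    - {"travel": [-0.1244,-0.1753,0],"rotation": [0,0,0],"fingers": 0.58}
    - {"travel": [-0.1244,-0.1753,0],"rotation": [0,0,0],"fingers": 0.58}

```text
time_s: 1.43
position: [0.5318, 0.1541, 0.2502]
tool_rot: [180.0, -0.1, -170.1]
wrist_force: [-0.5, 0.1, 0.3]
gripper_width: 0.425
```

```bash
python3 - <<'E'
from h import *
st=arm.read_state();print(st["position"],st["tool_rot"],st["wrist_force"],st["gripper_width"])
s=arm.snapshot("wrist");cv2.imwrite("pics/w1.png",s["color"][...,::-1]);np.savez("w1.npz",**s)
print({k:v for k,v in s.items() if k not in("color","range_z")})
E
```

```text
[0.531846   0.15408452 0.25017301] [ 1.79992934e+02 -1.12454151e-01 -1.70125402e+02] [-0.5260517   0.12932639  0.3006253 ] 0.4245986526548573
{'fx': 297.3186396354542, 'fy': 297.3186396354542, 'cx': 252.89687519597223, 'cy': 190.1881343003284, 'position': array([0.46439785, 0.14194241, 0.39346437]), 'attitude': array([-1.54743764e+01,  5.92584417e-02,  9.99154070e+01])}
```

View pics/w1.png

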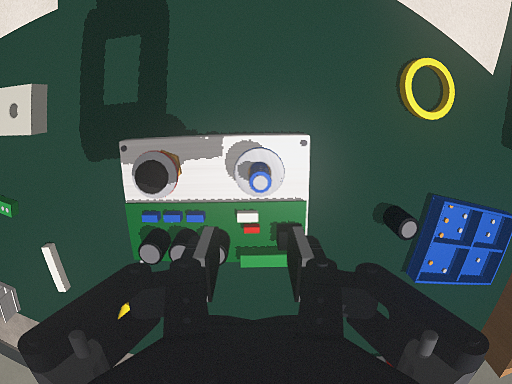

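```bash
cat >> h.py <<'E'
def fe(s,u,v,z):
    "fisheye pixel -> world point on plane z"
    x,y=(u-s["cx"])/s["fx"],(v-s["cy"])/s["fy"];r=np.hypot(x,y);k=np.sin(r)/max(r,1e-9)
    d=R.from_euler('xyz',s["attitude"],degrees=True).apply([x*k,-y*k,-np.cos(r)])
    return s["position"]+d*(z-s["position"][2])/d[2]
E
python3 - <<'E'
from h import *
s=dict(np.load("w1.npz"))
c=s["color"];cv2.imwrite("pics/w1c.png",cv2.resize(c[135:215,205:305,::-1],None,fx=7,fy=7,interpolation=cv2.INTER_CUBIC))
for n,u,v,z in(("plug",260,182,.116),("collar",260,171,.074),("hole",14,111,.04),("cap",153,177,.09)):print(n,fe(s,u,v,z))
hsv=cv2.cvtColor(c,cv2.COLOR_RGB2HSV)
E
```

```text
plug [0.53089005 0.16020673 0.116     ]
collar [0.52871627 0.1607605  0.074     ]
hole [ 0.50120674 -0.21603944  0.04      ]
cap [0.55128936 0.04646944 0.09      ]
```

View pics/w1c.png

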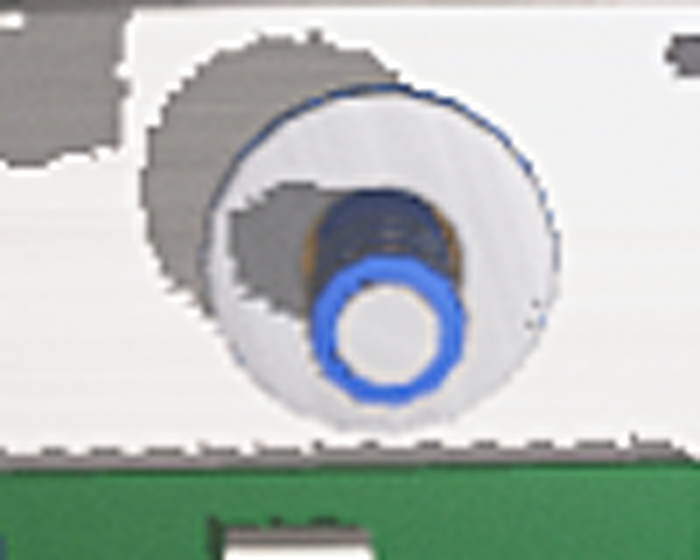

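The crop shows the plug's top centred at wrist pixel (260.4,182.1) and the collar's at (259.6,171.9). The fingertips sit symmetrically about column 252 or so. I'll use them to check the wrist camera calibration.

```bash
python3 - <<'E'
from h import *
s=dict(np.load("w1.npz"))
print(fe(s,260.4,182.1,.116),fe(s,259.6,171.9,.074),fe(s,252.5,229,.254), fe(s,252.5,229,.25))
g=cv2.cvtColor(s["color"],cv2.COLOR_RGB2GRAY)
t=np.load("top0.npz");C=R.from_euler('xyz',t["attitude"],degrees=True)
for u,v,z in((199.4,201.4,.116),(309.2,210.7,.04)):
    d=C.apply([(u-t["cx"])/t["fx"],-(v-t["cy"])/t["fy"],-1]);print(t["position"]+d*(z-t["position"][2])/d[2])
for v in(240,250,260):print(v,g[v,185:235],g[v,272:322])
E
```

```text
[0.53092101 0.16060331 0.116     ] [0.52978627 0.16050717 0.074     ] [0.52264155 0.15177262 0.254     ] [0.52431204 0.15205456 0.25      ]
[0.53067302 0.15672338 0.116     ]
[ 0.50105403 -0.21798069  0.04      ]
240 [34 35 31 41 46 44 43 44 47 46 43 47 41 52 79 93 91 91 90 88 91 90 91 91
 95 46 40 47 39 43 43 38 46 38 42 38 41 42 45 39 38 43 39 41 47 76 97 90
 92 92] [ 56  49  96 101  54  37  39  51  53  51  51  50  53  50  51  47  40  40
  43  36  44  43  42  36  62  94  90  93  88  89  89  91  90  89  93  75
  45  42  42  40  39  44  40  38  42  38  52  67  66  66]
250 [ 32  36  41  36  42  41  38  40  42  32  77  91  90  89  89  90  88  88
  86  89  92  76  44  39  40  39  36  40  39  40  36  35  39  34  50 147
 141 116  53  41  51  37  27  53  96  90  86  85  89  90] [65 56 60 61 60 63 53 49 52 52 53 53 50 56 50 38 38 32 38 39 38 31 31 34
 38 34 36 49 85 90 87 90 89 90 89 87 87 89 91 86 27 35 40 37 37 37 38 39
 39 32]
260 [ 35  38  35  38  37  41  37  39  37  39  35  34  24  52 107 125 119 117
 119 101  30  39  43  37  35  37  36  36  34  38  39  34  34  30  45 132
 137 143  66  32  24  87  92  88  84  87  84  88  86  86] [122 125 126 125 124 125 125 123 123 125 121 124 125 131 113  38  29  35
  29  38  38  33  34  37  36  34  41  41  36  31 112 119 118 117 121  98
  50  25  33  32  36  36  33  36  37  34  39  34  33  35]
```

>>> arm_command:
  moves:
    - {"travel": [0.0003,0.0061,0.03],"rotation": [0,0,0],"fingers": 0.58}
    - {"travel": [0.0003,0.0061,0.06],"rotation": [0,0,0],"fingers": 0.58}
    - {"travel": [0.0003,0.0061,0.09],"rotation": [0,0,0],"fingers": 0.58}
    - {"travel": [0.0003,0.0061,0.11],"rotation": [0,0,0],"fingers": 0.58}
    - {"travel": [0.0003,0.0061,0.115],"rotation": [0,0,0],"fingers": 0.58}
    - {"travel": [0.0003,0.0061,0.115],"rotation": [0,0,0],"fingers": 0.58}
    - {"travel": [0.0003,0.0061,0.115],"rotation": [0,0,0],"fingers": 0.58}

```text
time_s: 2.07
position: [0.5298, 0.1624, 0.1376]
tool_rot: [180.0, 0.1, -169.9]
wrist_force: [-0.9, 0.4, 1.1]
gripper_width: 0.423
```

```bash
python3 - <<'E'
from h import *
st=arm.read_state();print(st["position"],st["tool_rot"],st["wrist_force"],st["gripper_width"])
s=arm.snapshot("wrist");cv2.imwrite("pics/w2.png",cv2.resize(s["color"][150:310,150:350,::-1],None,fx=4,fy=4,interpolation=cv2.INTER_CUBIC)[:600]);np.savez("w2.npz",**s)
E
```

```text
[0.52979596 0.16244066 0.13761705] [ 1.79975571e+02  9.28759339e-02 -1.69878636e+02] [-0.85716634  0.42552266  1.05968951] 0.4230792254874233
```

View pics/w2.png

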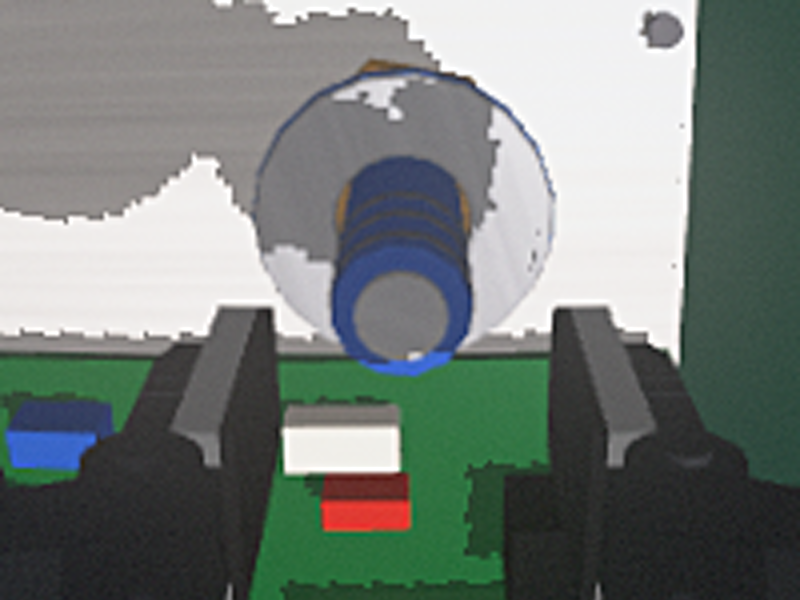

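```bash
python3 - <<'E'
from h import *
s=dict(np.load("w2.npz"));Rt=R.from_euler('xyz',[180,0,-169.9],degrees=True);p=np.array([.5298,.1624,.1376])
for u,v,z in((403,310,.116),(405,210,.074),(413,310,.14),(413,310,.145),(413,455,.14),(413,455,.145)):
    w=fe(s,150+u/4-.4,150+v/4-.4,z);print(w,Rt.inv().apply(w-p))
d=s["range_z"];print(d[228,208:218],d[228,288:298],d[227,250])
E
```

```text
[0.53034343 0.16046151 0.116     ] [-0.00019506 -0.00200375  0.0216    ]
[0.52823351 0.16008211 0.074     ] [ 0.0019487  -0.00200726  0.0636    ]
[0.52014483 0.16017813 0.14      ] [ 0.00989518 -0.00049424 -0.0024    ]
[0.51807542 0.15981189 0.145     ] [ 0.01199675 -0.0004919  -0.0074    ]
[0.54119446 0.16395027 0.14      ] [-0.01148975 -0.00047196 -0.0024    ]
[0.53837694 0.16344997 0.145     ] [-0.00862815 -0.00047041 -0.0074    ]
[0.14514247 0.14507668 0.14572588 0.14491938 0.14529042 0.14462219
 0.14450003 0.14393555 0.14465149 0.14602377] [0.14991641 0.14526558 0.14567213 0.14587632 0.14504232 0.14526026
 0.14549573 0.14436252 0.14497255 0.14439528] 0.17338337
```

>>> arm_command:
  moves:
    - {"travel": [0.0003,-0.0015,0.012],"rotation": [0,0,0],"fingers": 0.58}
    - {"travel": [0.0003,-0.0015,0.025],"rotation": [0,0,0],"fingers": 0.58}
    - {"travel": [0.0003,-0.0015,0.035],"rotation": [0,0,0],"fingers": 0.58}
    - {"travel": [0.0003,-0.0015,0.042],"rotation": [0,0,0],"fingers": 0.58}
    - {"travel": [0.0003,-0.0015,0.044],"rotation": [0,0,0],"fingers": 0.58}
    - {"travel": [0.0003,-0.0015,0.046],"rotation": [0,0,0],"fingers": 0.58}
    - {"travel": [0.0003,-0.0015,0.048],"rotation": [0,0,0],"fingers": 0.58}

```text
time_s: 2.7
position: [0.5302, 0.1599, 0.0887]
tool_rot: [180.0, 0.1, -170.0]
wrist_force: [0.1, -0.1, 0.0]
gripper_width: 0.413
```

>>> arm_command:
  moves:
    - {"travel": [0,0.0008,0.001],"rotation": [0,0,0],"fingers": 0.58}
    - {"travel": [0,0.0008,0.002],"rotation": [0,0,0],"fingers": 0.58}
    - {"travel": [0,0.0008,0.003],"rotation": [0,0,0],"fingers": 0.58}
    - {"travel": [0,0.0008,0.004],"rotation": [0,0,0],"fingers": 0.58}
    - {"travel": [0,0.0008,0.005],"rotation": [0,0,0],"fingers": 0.58}

```text
time_s: 3.12
position: [0.5298, 0.1607, 0.0835]
tool_rot: [180.0, 0.0, -170.0]
wrist_force: [-0.2, -0.0, -0.9]
gripper_width: 0.421
```

>>> arm_command:
  moves:
    - {"travel": [0,0,0.001],"rotation": [0,0,0],"fingers": 0.58}
    - {"travel": [0,0,0.002],"rotation": [0,0,0],"fingers": 0.58}
    - {"travel": [0,0,0.003],"rotation": [0,0,0],"fingers": 0.58}
    - {"travel": [0,0,0.004],"rotation": [0,0,0],"fingers": 0.58}
    - {"travel": [0,0,0.005],"rotation": [0,0,0],"fingers": 0.58}

```text
time_s: 3.53
position: [0.5296, 0.1606, 0.0782]
tool_rot: [180.0, 0.0, -170.0]
wrist_force: [-0.4, -0.6, -0.1]
gripper_width: 0.419
```

>>> arm_command:
  moves:
    - {"travel": [0,0,0.001],"rotation": [0,0,0],"fingers": 0.58}
    - {"travel": [0,0,0.002],"rotation": [0,0,0],"fingers": 0.58}
    - {"travel": [0,0,0.003],"rotation": [0,0,0],"fingers": 0.58}
    - {"travel": [0,0,0.004],"rotation": [0,0,0],"fingers": 0.58}

```text
time_s: 3.87
position: [0.5296, 0.1607, 0.0742]
tool_rot: [180.0, 0.0, -170.0]
wrist_force: [0.3, 0.4, -0.1]
gripper_width: 0.421
```

>>> arm_command:
  moves:
    - {"travel": [0,0,0.001],"rotation": [0,0,0],"fingers": 0.58}
    - {"travel": [0,0,0.002],"rotation": [0,0,0],"fingers": 0.58}
    - {"travel": [0,0,0.003],"rotation": [0,0,0],"fingers": 0.58}

```text
time_s: 4.12
position: [0.5298, 0.1607, 0.0723]
tool_rot: [180.0, 0.0, -170.0]
wrist_force: [-2.0, -0.4, 5.5]
gripper_width: 0.422
```

>>> arm_command:
  moves:
    - {"travel": [0,0,0.001],"rotation": [0,0,0],"fingers": 0.58}
    - {"travel": [0,0,0.002],"rotation": [0,0,0],"fingers": 0.58}
    - {"travel": [0,0,0.003],"rotation": [0,0,0],"fingers": 0.58}
    - {"travel": [0,0,0.004],"rotation": [0,0,0],"fingers": 0.58}

```text
time_s: 4.45
position: [0.5299, 0.1607, 0.0688]
tool_rot: [-180.0, 0.1, -170.0]
wrist_force: [-3.3, -1.1, 7.9]
gripper_width: 0.418
```

>>> arm_command:
  moves:
    - {"travel": [0,0,0.001],"rotation": [0,0,0],"fingers": 0.58}
    - {"travel": [0,0,0.002],"rotation": [0,0,0],"fingers": 0.58}
    - {"travel": [0,0,0.003],"rotation": [0,0,0],"fingers": 0.58}

```text
time_s: 4.7
position: [0.5299, 0.1607, 0.0663]
tool_rot: [-180.0, 0.1, -170.0]
wrist_force: [-4.2, -0.5, 9.5]
gripper_width: 0.42
```

>>> arm_command:
  moves:
    - {"travel": [0,0,0.001],"rotation": [0,0,0],"fingers": 0.58}
    - {"travel": [0,0,0.002],"rotation": [0,0,0],"fingers": 0.58}
    - {"travel": [0,0,0.003],"rotation": [0,0,0],"fingers": 0.58}

```text
time_s: 4.95
position: [0.5302, 0.1608, 0.0653]
tool_rot: [-180.0, 0.1, -170.0]
wrist_force: [-8.2, -1.2, 20.3]
gripper_width: 0.423
```

>>> arm_command:
  moves:
    - {"travel": [0,0,0],"rotation": [0,0,0],"fingers": 0.61}
    - {"travel": [0,0,0],"rotation": [0,0,0],"fingers": 0.64}
  grip_force: 35

```text
time_s: 5.12
position: [0.5309, 0.1603, 0.0658]
tool_rot: [-179.9, 0.2, -169.9]
wrist_force: [-6.1, -3.4, 16.9]
gripper_width: 0.365
```

>>> arm_command:
  moves:
    - {"travel": [0,0,0],"rotation": [0,0,0],"fingers": 0.67}
    - {"travel": [0,0,0],"rotation": [0,0,0],"fingers": 0.69}

```text
time_s: 5.28
position: [0.5313, 0.1606, 0.0662]
tool_rot: [-180.0, 0.3, -170.0]
wrist_force: [-6.3, -0.6, 17.1]
gripper_width: 0.308
```

>>> arm_command:
  moves:
    - {"travel": [0,0,0],"rotation": [0,0,0],"fingers": 0.71}
    - {"travel": [0,0,0],"rotation": [0,0,0],"fingers": 0.73}

```text
time_s: 5.45
position: [0.5315, 0.1614, 0.0663]
tool_rot: [179.9, 0.3, -170.0]
wrist_force: [-5.1, 0.1, 17.1]
gripper_width: 0.273
```

>>> arm_command:
  moves:
    - {"travel": [0,0,0],"rotation": [0,0,0],"fingers": 0.76}
    - {"travel": [0,0,0],"rotation": [0,0,0],"fingers": 0.8}
    - {"travel": [0,0,0],"rotation": [0,0,0],"fingers": 0.85}
    - {"travel": [0,0,0],"rotation": [0,0,0],"fingers": 0.9}

```text
time_s: 5.78
position: [0.5317, 0.1609, 0.0665]
tool_rot: [-180.0, 0.4, -170.0]
wrist_force: [-3.9, -0.9, 18.9]
gripper_width: 0.25
```

>>> arm_command:
  moves:
    - {"travel": [0,0,-0.001],"rotation": [0,0,0],"fingers": 0.9}
    - {"travel": [0,0,-0.002],"rotation": [0,0,0],"fingers": 0.9}
    - {"travel": [0,0,-0.003],"rotation": [0,0,0],"fingers": 0.9}
    - {"travel": [0,0,-0.004],"rotation": [0,0,0],"fingers": 0.9}

```text
time_s: 6.12
position: [0.5314, 0.1609, 0.0681]
tool_rot: [-180.0, 0.3, -170.0]
wrist_force: [-0.4, 0.5, 8.2]
gripper_width: 0.246
```

>>> arm_command:
  moves:
    - {"travel": [0,0,-0.001],"rotation": [0,0,0],"fingers": 0.9}
    - {"travel": [0,0,-0.002],"rotation": [0,0,0],"fingers": 0.9}
    - {"travel": [0,0,-0.003],"rotation": [0,0,0],"fingers": 0.9}

```text
time_s: 6.37
position: [0.5313, 0.1609, 0.07]
tool_rot: [-180.0, 0.3, -170.0]
wrist_force: [2.0, -0.1, 1.9]
gripper_width: 0.25
```

>>> arm_command:
  moves:
    - {"travel": [0,0,-0.001],"rotation": [0,0,0],"fingers": 0.9}
    - {"travel": [0,0,-0.002],"rotation": [0,0,0],"fingers": 0.9}
    - {"travel": [0,0,-0.003],"rotation": [0,0,0],"fingers": 0.9}

```text
time_s: 6.62
position: [0.5306, 0.1607, 0.0707]
tool_rot: [-180.0, 0.1, -170.0]
wrist_force: [6.0, 0.3, -4.5]
gripper_width: 0.251
```

>>> arm_command:
  moves:
    - {"travel": [0,0,-0.001],"rotation": [0,0,0],"fingers": 0.9}
    - {"travel": [0,0,-0.002],"rotation": [0,0,0],"fingers": 0.9}

```text
time_s: 6.78
position: [0.5303, 0.1606, 0.0711]
tool_rot: [180.0, 0.1, -170.0]
wrist_force: [8.1, 1.0, -9.5]
gripper_width: 0.252
```

>>> arm_command:
  moves:
    - {"travel": [-0.001,0,0],"rotation": [0,0,0],"fingers": 0.9}
    - {"travel": [-0.002,0,0],"rotation": [0,0,0],"fingers": 0.9}
    - {"travel": [-0.002,0,0],"rotation": [0,0,0],"fingers": 0.9}

```text
time_s: 7.03
position: [0.5307, 0.1607, 0.0712]
tool_rot: [-180.0, -0.2, -170.0]
wrist_force: [2.8, 0.3, -8.4]
gripper_width: 0.249
```

```bash
python3 - <<'E'
from h import *
st=arm.read_state();print(st["position"],st["wrist_force"],st["ft_torque"],st["gripper_width"])
s=arm.snapshot("wrist");a=cv2.resize(s["color"][150:300,155:345,::-1],None,fx=4,fy=4,interpolation=cv2.INTER_CUBIC)
np.savez("w3.npz",**s);cv2.imwrite("pics/w3.png",a)
E
```

```text
[0.53067997 0.16066422 0.07117459] [ 2.83514172  0.33679346 -8.38767378] [-0.0322523  -0.78224421 -0.03800141] 0.2485663438720967
```

View pics/w3.png

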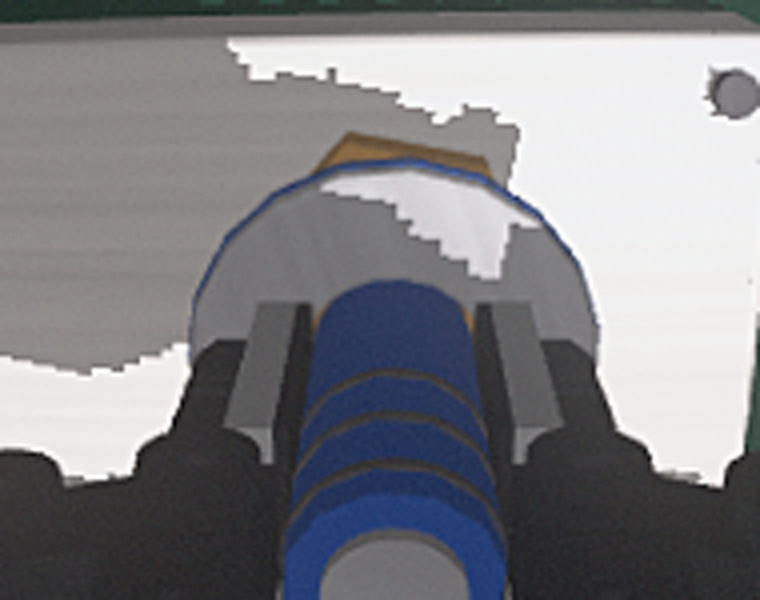

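```bash
python3 - <<'E'
from h import *
def zw(f,u0,u1,v0,v1):
    s=np.load(f);u,v=np.meshgrid(np.arange(u0,u1),np.arange(v0,v1));x=(u-s["cx"])/s["fx"];y=(v-s["cy"])/s["fy"];r=np.hypot(x,y)
    d=s["range_z"][v0:v1,u0:u1];k=np.tan(r)/r*d
    P=R.from_euler('xyz',s["attitude"],degrees=True).apply(np.stack([x*k,-y*k,-d],-1)[d>0])+s["position"]
    return np.median(P,0),P[:,2].std()/len(P)**.5,len(P)
print("plug top before",zw("w2.npz",242,258,220,236)); print("collar before",zw("w2.npz",219,232,195,212))
print("plug top now",zw("w3.npz",240,268,285,296)); print("collar now",zw("w3.npz",225,270,203,215)); print("plate",zw("w2.npz",300,315,180,220),zw("w3.npz",310,330,180,220))
E
```

```text
plug top before (array([0.52955247, 0.15989382, 0.11850247]), np.float64(4.249174395024086e-05), 255)
collar before (array([0.53197906, 0.14157605, 0.07502083]), np.float64(3.889934322698841e-05), 221)
plug top now (array([0.52561852, 0.15958241, 0.12309026]), np.float64(3.8012720743338866e-05), 307)
collar now (array([0.51244078, 0.15385224, 0.07118501]), np.float64(2.6004145650025996e-05), 540)
plate (array([0.53215105, 0.21209636, 0.02649642]), np.float64(2.7005109541211866e-05), 597) (array([0.51309203, 0.20256499, 0.02651149]), np.float64(2.0910712621006e-05), 797)
```

The wrist depth says the plug has risen 4.6 mm and the collar is still about 4 mm back, so the plug isn't locked. What I'm feeling is drag, so I'll keep drawing gently.

>>> arm_command:
  moves:
    - {"travel": [0,0,-0.001],"rotation": [0,0,0],"fingers": 0.9}
    - {"travel": [0,0,-0.002],"rotation": [0,0,0],"fingers": 0.9}
    - {"travel": [0,0,-0.002],"rotation": [0,0,0],"fingers": 0.9}

```text
time_s: 7.33
position: [0.5308, 0.1607, 0.0745]
tool_rot: [-180.0, -0.1, -170.0]
wrist_force: [2.9, -0.6, -11.0]
gripper_width: 0.248
```

>>> arm_command:
  moves:
    - {"travel": [0,0,-0.001],"rotation": [0,0,0],"fingers": 0.9}
    - {"travel": [0,0,-0.002],"rotation": [0,0,0],"fingers": 0.9}
    - {"travel": [0,0,-0.003],"rotation": [0,0,0],"fingers": 0.9}
    - {"travel": [0,0,-0.004],"rotation": [0,0,0],"fingers": 0.9}
    - {"travel": [0,0,-0.005],"rotation": [0,0,0],"fingers": 0.9}

```text
time_s: 7.75
position: [0.5311, 0.1609, 0.0809]
tool_rot: [-180.0, -0.1, -170.0]
wrist_force: [-0.8, -1.2, -5.4]
gripper_width: 0.245
```

>>> arm_command:
  moves:
    - {"travel": [0,0,-0.0015],"rotation": [0,0,0],"fingers": 0.9}
    - {"travel": [0,0,-0.003],"rotation": [0,0,0],"fingers": 0.9}
    - {"travel": [0,0,-0.0045],"rotation": [0,0,0],"fingers": 0.9}
    - {"travel": [0,0,-0.006],"rotation": [0,0,0],"fingers": 0.9}
    - {"travel": [0,0,-0.008],"rotation": [0,0,0],"fingers": 0.9}

```text
time_s: 8.17
position: [0.5319, 0.1612, 0.0892]
tool_rot: [180.0, 0.1, -170.0]
wrist_force: [-0.9, 0.9, -1.1]
gripper_width: 0.248
```

>>> arm_command:
  moves:
    - {"travel": [0,0,-0.01],"rotation": [0,0,0],"fingers": 0.9}
    - {"travel": [0,0,-0.025],"rotation": [0,0,0],"fingers": 0.9}
    - {"travel": [0,0,-0.045],"rotation": [0,0,0],"fingers": 0.9}
    - {"travel": [0,0,-0.065],"rotation": [0,0,0],"fingers": 0.9}
    - {"travel": [0,0,-0.08],"rotation": [0,0,0],"fingers": 0.9}
    - {"travel": [0,0,-0.085],"rotation": [0,0,0],"fingers": 0.9}
    - {"travel": [0,0,-0.085],"rotation": [0,0,0],"fingers": 0.9}
    - {"travel": [0,0,-0.085],"rotation": [0,0,0],"fingers": 0.9}

```text
time_s: 8.83
position: [0.5315, 0.161, 0.1732]
tool_rot: [180.0, -0.0, -170.0]
wrist_force: [-0.2, 0.1, -1.7]
gripper_width: 0.246
```

```bash
python3 - <<'E'
from h import *
st=arm.read_state();print(st["position"],st["tool_rot"],st["wrist_force"],st["ft_torque"],st["gripper_width"])
s=arm.snapshot("scene");a=cv2.resize(s["color"][60:190,230:350,::-1],None,fx=4,fy=4,interpolation=cv2.INTER_CUBIC)
w=arm.snapshot("wrist");np.savez("w4.npz",**w);b=w["color"][40:384,100:400,::-1]
b=cv2.resize(b,(int(300*520/344),520));cv2.imwrite("pics/s4.png",cv2.resize(np.hstack([a,b]),None,fx=.85,fy=.85))
P=cloud(s);Q=P[120:165,270:310].reshape(-1,3);m=(np.hypot(Q[:,0]-.531,Q[:,1]-.1605)<.024)&(Q[:,2]>.06)&(Q[:,2]<.1);print("collar z",np.median(Q[m,2]),m.sum())
E
```

```text
[0.5314616  0.160977   0.17323206] [ 1.79994827e+02 -1.48379288e-03 -1.69960365e+02] [-0.15071992  0.14443485 -1.70483457] [-0.03502871  0.0238142  -0.03327454] 0.245991461288273
collar z 0.07490815056537048 137
```

View pics/s4.png

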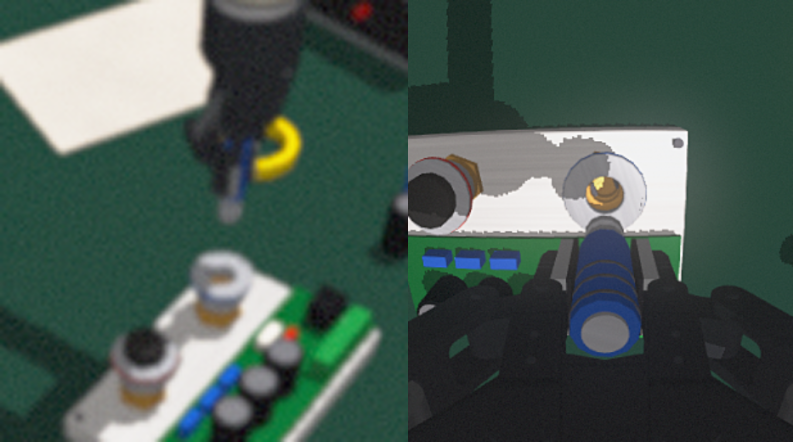

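>>> arm_command:
  moves:
    - {"travel": [0.004,-0.015,0],"rotation": [0,0,0],"fingers": 0.9}
    - {"travel": [0.012,-0.046,0],"rotation": [0,0,0],"fingers": 0.9}
    - {"travel": [0.02,-0.078,0],"rotation": [0,0,0],"fingers": 0.9}
    - {"travel": [0.029,-0.11,0],"rotation": [0,0,0],"fingers": 0.9}
    - {"travel": [0.037,-0.142,0],"rotation": [0,0,0],"fingers": 0.9}
    - {"travel": [0.045,-0.174,0],"rotation": [0,0,0],"fingers": 0.9}
    - {"travel": [0.054,-0.206,0],"rotation": [0,0,0],"fingers": 0.9}
    - {"travel": [0.062,-0.238,0],"rotation": [0,0,0],"fingers": 0.9}

```text
time_s: 9.6
position: [0.5108, -0.0855, 0.1717]
tool_rot: [179.9, -0.1, -170.0]
wrist_force: [0.1, 0.5, -1.9]
gripper_width: 0.244
```

>>> arm_command:
  moves:
    - {"travel": [0.008,-0.032,0],"rotation": [0,0,0],"fingers": 0.9}
    - {"travel": [0.016,-0.062,0],"rotation": [0,0,0],"fingers": 0.9}
    - {"travel": [0.024,-0.092,0],"rotation": [0,0,0],"fingers": 0.9}
    - {"travel": [0.03,-0.116,0],"rotation": [0,0,0],"fingers": 0.9}
    - {"travel": [0.033,-0.127,0],"rotation": [0,0,0],"fingers": 0.9}
    - {"travel": [0.034,-0.129,0],"rotation": [0,0,0],"fingers": 0.9}
    - {"travel": [0.034,-0.129,0],"rotation": [0,0,0],"fingers": 0.9}
    - {"travel": [0.034,-0.129,0],"rotation": [0,0,0],"fingers": 0.9}

```text
time_s: 10.27
position: [0.5009, -0.2158, 0.1726]
tool_rot: [179.9, -0.0, -169.9]
wrist_force: [-0.4, 0.1, -1.3]
gripper_width: 0.244
```

```bash
python3 - <<'E'
from h import *
st=arm.read_state();print(st["position"],st["tool_rot"],st["wrist_force"],st["gripper_width"])
w=arm.snapshot("wrist");np.savez("w5.npz",**w)
cv2.imwrite("pics/w5.png",cv2.resize(w["color"][130:280,165:340,::-1],None,fx=4,fy=4,interpolation=cv2.INTER_CUBIC))
E
```

```text
[ 0.50094358 -0.21584077  0.17263917] [ 1.79892335e+02 -3.52211611e-02 -1.69912635e+02] [-0.40124524  0.06317269 -1.28518475] 0.24428886723430085
```

View pics/w5.png

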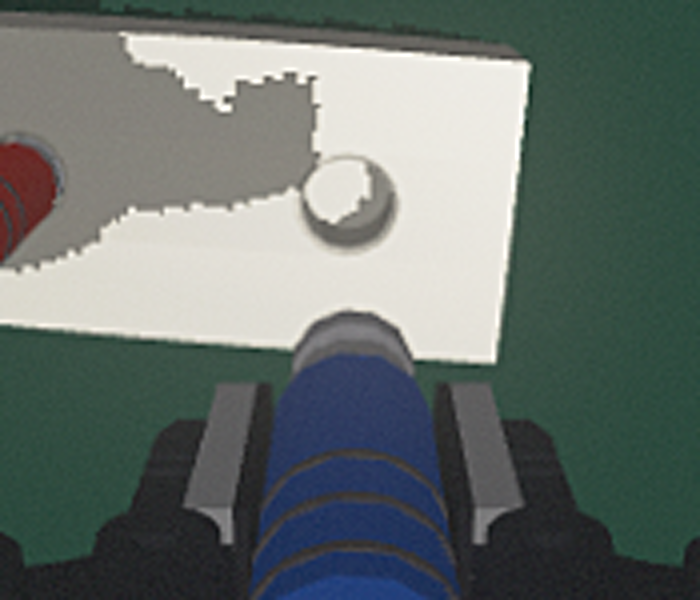

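```bash
python3 - <<'E'
from h import *
print(fe(np.load("w4.npz"),253.2,189.8,.075),"vs tcp .5315 .1610")
w=np.load("w5.npz");print(fe(w,251.9,179.9,.04),"tcp .5009 -.2158")
# collar outline centre in w4, hole ring in w5
c=np.load("w4.npz")["color"];
E
```

```text
[0.52883532 0.16012316 0.075     ] vs tcp .5315 .1610
[ 0.49910337 -0.21755357  0.04      ] tcp .5009 -.2158
```

>>> arm_command:
  moves:
    - {"travel": [-0.0004,-0.001,0.015],"rotation": [0,0,0],"fingers": 0.9}
    - {"travel": [-0.0004,-0.001,0.04],"rotation": [0,0,0],"fingers": 0.9}
    - {"travel": [-0.0004,-0.001,0.062],"rotation": [0,0,0],"fingers": 0.9}
    - {"travel": [-0.0004,-0.001,0.08],"rotation": [0,0,0],"fingers": 0.9}
    - {"travel": [-0.0004,-0.001,0.09],"rotation": [0,0,0],"fingers": 0.9}
    - {"travel": [-0.0004,-0.001,0.092],"rotation": [0,0,0],"fingers": 0.9}
    - {"travel": [-0.0004,-0.001,0.092],"rotation": [0,0,0],"fingers": 0.9}

```text
time_s: 10.9
position: [0.5016, -0.2171, 0.081]
tool_rot: [179.9, -0.0, -169.9]
wrist_force: [-1.0, -0.2, -0.7]
gripper_width: 0.249
```

```bash
python3 - <<'E'
from h import *
st=arm.read_state();print(st["position"],st["tool_rot"],st["wrist_force"],st["gripper_width"])
w=arm.snapshot("wrist");np.savez("w6.npz",**w)
cv2.imwrite("pics/w6.png",cv2.resize(w["color"][170:270,190:320,::-1],None,fx=6,fy=6,interpolation=cv2.INTER_CUBIC))
E
```

```text
[ 0.50158971 -0.21705193  0.08096674] [ 1.79946208e+02 -3.99649823e-02 -1.69889712e+02] [-0.95167949 -0.20702957 -0.69960163] 0.249154945247113
```

View pics/w6.png

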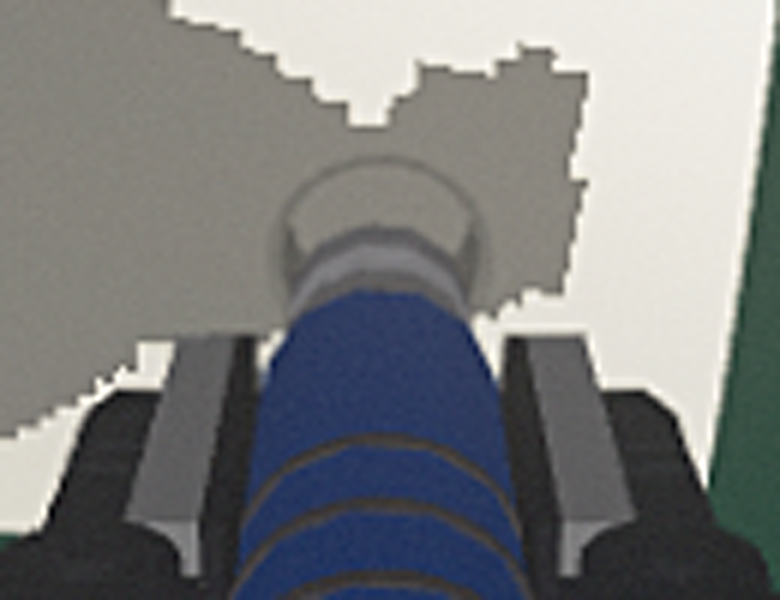

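```bash
python3 - <<'E'
from h import *
w=np.load("w6.npz");Rt=R.from_euler('xyz',[180,0,-169.9],degrees=True);p=np.array([.5016,-.2171,.081])
for n,u,v in(("rim top outer",380,157),("rim L",272,250),("rim R",488,250),("rim top inner",380,166)):
    print(n,Rt.inv().apply(fe(w,190+u/6-.4,170+v/6-.4,.04)-p))
for z in(.0485,.047):print("foot front edge",Rt.inv().apply(fe(w,190+380/6-.4,170+226/6-.4,z)-p))
E
```

```text
rim top outer [ 0.01371055 -0.00046259  0.041     ]
rim L [ 0.00304885 -0.01229382  0.041     ]
rim R [0.00307218 0.0113885  0.041     ]
rim top inner [ 0.01269706 -0.00046163  0.041     ]
foot front edge [ 0.00875767 -0.00045686  0.0325    ]
foot front edge [ 0.00824589 -0.00045657  0.034     ]
```

```bash
python3 - <<'E'
from h import *
Rt=R.from_euler('xyz',[180,0,-169.9],degrees=True)
w=np.load("w6.npz");p=np.array([.5016,-.2171,.081])
for v,z in((226,.0485),(290,.0735),(291,.0725)):print("w6",v,Rt.inv().apply(fe(w,190+380/6-.4,170+v/6-.4,z)-p))
w=np.load("w5.npz");p=np.array([.5009,-.2158,.1726])
for n,u,v,z in(("foot",352,312,.1401),("grip",352,353,.1651),("hole top",349,153,.04),("hole bot",349,250,.04),("hole L",300,200,.04),("hole R",398,200,.04)):print(n,Rt.inv().apply(fe(w,165+u/4-.4,130+v/4-.4,z)-p))
w=np.load("w6.npz");c=cv2.cvtColor(w["color"],cv2.COLOR_RGB2GRAY);print(c[192:222,252])
E
```

```text
w6 226 [ 0.00875767 -0.00045686  0.0325    ]
w6 290 [ 0.01117526 -0.00045597  0.0075    ]
w6 291 [ 0.01069608 -0.00045564  0.0085    ]
foot [ 0.00846071 -0.00071732  0.0325    ]
grip [ 0.01114587 -0.00071129  0.0075    ]
hole top [ 0.01379978 -0.00145519  0.1326    ]
hole bot [-0.01002947 -0.00146415  0.1326    ]
hole L [ 0.00237387 -0.01315387  0.1326    ]
hole R [0.00237947 0.01023331 0.1326    ]
[131 134 135 130 116 122 136 132 132 132 134 132 133 136 129 106  91  94
 101 123 127 124 118  99  97  91  75  60  63  63]
```

>>> arm_command:
  moves:
    - {"travel": [0.0017,0,0.002],"rotation": [0,0,0],"fingers": 0.9}
    - {"travel": [0.0017,0,0.004],"rotation": [0,0,0],"fingers": 0.9}
    - {"travel": [0.0017,0,0.006],"rotation": [0,0,0],"fingers": 0.9}
    - {"travel": [0.0017,0,0.008],"rotation": [0,0,0],"fingers": 0.9}
    - {"travel": [0.0017,0,0.0095],"rotation": [0,0,0],"fingers": 0.9}
    - {"travel": [0.0017,0,0.011],"rotation": [0,0,0],"fingers": 0.9}

```text
time_s: 11.45
position: [0.4999, -0.2184, 0.0702]
tool_rot: [180.0, 0.0, -170.0]
wrist_force: [0.6, -0.1, -1.9]
gripper_width: 0.246
```

>>> arm_command:
  moves:
    - {"travel": [0,0.0003,0.0015],"rotation": [0,0,0],"fingers": 0.9}
    - {"travel": [0,0.0005,0.003],"rotation": [0,0,0],"fingers": 0.9}
    - {"travel": [0,0.0005,0.0045],"rotation": [0,0,0],"fingers": 0.9}
    - {"travel": [0,0.0005,0.006],"rotation": [0,0,0],"fingers": 0.9}
    - {"travel": [0,0.0005,0.0075],"rotation": [0,0,0],"fingers": 0.9}

```text
time_s: 11.87
position: [0.4999, -0.2178, 0.0626]
tool_rot: [180.0, -0.0, -170.0]
wrist_force: [-0.2, -0.5, -1.8]
gripper_width: 0.251
```

>>> arm_command:
  moves:
    - {"travel": [0,0,0.0015],"rotation": [0,0,0],"fingers": 0.9}
    - {"travel": [0,0,0.003],"rotation": [0,0,0],"fingers": 0.9}
    - {"travel": [0,0,0.0045],"rotation": [0,0,0],"fingers": 0.9}
    - {"travel": [0,0,0.006],"rotation": [0,0,0],"fingers": 0.9}
    - {"travel": [0,0,0.007],"rotation": [0,0,0],"fingers": 0.9}

```text
time_s: 12.28
position: [0.4998, -0.2178, 0.0555]
tool_rot: [180.0, -0.0, -170.0]
wrist_force: [0.3, -0.1, -0.6]
gripper_width: 0.247
```

>>> arm_command:
  moves:
    - {"travel": [0,0,0.001],"rotation": [0,0,0],"fingers": 0.9}
    - {"travel": [0,0,0.002],"rotation": [0,0,0],"fingers": 0.9}
    - {"travel": [0,0,0.003],"rotation": [0,0,0],"fingers": 0.9}
    - {"travel": [0,0,0.003],"rotation": [0,0,0],"fingers": 0.9}

```text
time_s: 12.62
position: [0.4998, -0.2178, 0.0526]
tool_rot: [180.0, -0.0, -170.0]
wrist_force: [0.3, -0.1, -1.3]
gripper_width: 0.248
```

>>> arm_command:
  moves:
    - {"travel": [0,0,0.001],"rotation": [0,0,0],"fingers": 0.9}
    - {"travel": [0,0,0.002],"rotation": [0,0,0],"fingers": 0.9}
    - {"travel": [0,0,0.002],"rotation": [0,0,0],"fingers": 0.9}

```text
time_s: 12.87
position: [0.5001, -0.2179, 0.0525]
tool_rot: [-180.0, 0.0, -170.0]
wrist_force: [-2.1, 1.0, 6.1]
gripper_width: 0.245
```

The plug is seated: the force stepped to 6 N at foot height ≈ 20 mm, which is the hole's bottom. I'll ease the load and release.

>>> arm_command:
  moves:
    - {"travel": [0,0,-0.0015],"rotation": [0,0,0],"fingers": 0.85}
    - {"travel": [0,0,-0.0015],"rotation": [0,0,0],"fingers": 0.74}
    - {"travel": [0,0,-0.0015],"rotation": [0,0,0],"fingers": 0.7}
    - {"travel": [0,0,-0.0015],"rotation": [0,0,0],"fingers": 0.65}
    - {"travel": [0,0,-0.0015],"rotation": [0,0,0],"fingers": 0.6}
    - {"travel": [0,0,-0.0015],"rotation": [0,0,0],"fingers": 0.55}
    - {"travel": [0,0,-0.0015],"rotation": [0,0,0],"fingers": 0.52}
    - {"travel": [0,0,-0.0015],"rotation": [0,0,0],"fingers": 0.52}

```text
time_s: 13.53
position: [0.4998, -0.2178, 0.0522]
tool_rot: [180.0, -0.0, -170.0]
wrist_force: [0.7, 0.3, -0.2]
gripper_width: 0.48
```

>>> arm_command:
  moves:
    - {"travel": [0,0,-0.005],"rotation": [0,0,0],"fingers": 0.52}
    - {"travel": [0,0,-0.015],"rotation": [0,0,0],"fingers": 0.52}
    - {"travel": [0,0,-0.03],"rotation": [0,0,0],"fingers": 0.52}
    - {"travel": [0,0,-0.055],"rotation": [0,0,0],"fingers": 0.52}
    - {"travel": [0,0,-0.085],"rotation": [0,0,0],"fingers": 0.52}
    - {"travel": [0,0,-0.11],"rotation": [0,0,0],"fingers": 0.52}
    - {"travel": [0,0,-0.12],"rotation": [0,0,0],"fingers": 0.52}
    - {"travel": [0,0,-0.12],"rotation": [0,0,0],"fingers": 0.52}

```text
time_s: 14.2
position: [0.5017, -0.2189, 0.1769]
tool_rot: [-179.7, 0.4, -170.0]
wrist_force: [0.9, -0.3, 0.6]
gripper_width: 0.478
```

```bash
python3 - <<'E'
from h import *
st=arm.read_state();print(st["time_s"],st["position"],st["wrist_force"],st["gripper_width"])
s=arm.snapshot("scene");a=cv2.resize(s["color"][180:270,130:230,::-1],None,fx=4,fy=4,interpolation=cv2.INTER_CUBIC)
b=cv2.resize(s["color"][110:200,240:340,::-1],None,fx=4,fy=4,interpolation=cv2.INTER_CUBIC);cv2.imwrite("pics/end.png",np.hstack([a,b]))
P=cloud(s);Q=P[120:165,270:310].reshape(-1,3);m=(np.hypot(Q[:,0]-.531,Q[:,1]-.1605)<.024)&(Q[:,2]>.06)&(Q[:,2]<.1);print("collar z",np.median(Q[m,2]),m.sum())
Q=P[150:260,130:240].reshape(-1,3)
for y in((.5000,-.2176),(.508,-.297)):
    m=(np.hypot(Q[:,0]-y[0],Q[:,1]-y[1])<.025)&(Q[:,2]>.094)&(Q[:,2]<.13);print("plug top",np.median(Q[m],0),m.sum())
E
```

```text
14.2 [ 0.50170038 -0.21891928  0.17686319] [ 0.9001223  -0.27791789  0.62148837] 0.4784489502639657
collar z 0.07535371465588836 131
plug top [ 0.50217509 -0.21816773  0.10346116] 60
plug top [ 0.51098621 -0.29698806  0.10302601] 66
```

View pics/end.png

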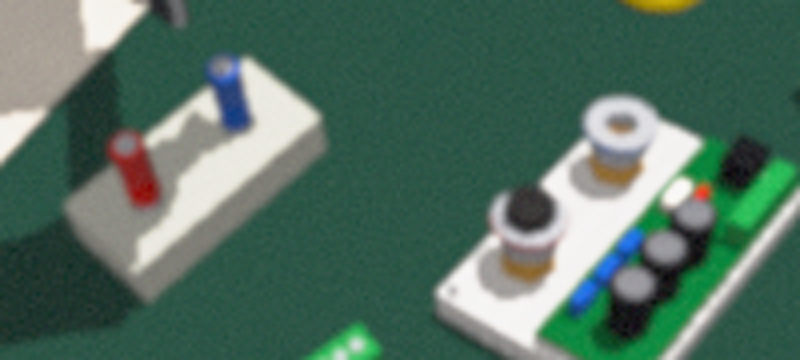

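The last picture shows the blue plug upright in its hole (crop 230,95), at the same height as the red one (crop 135,170). The sleeve is forward (crop 620,125), and the arm is clear of everything. I'm handing in.

```bash
python3 -c "
from plant import arm
print(arm.close_job())"
```

```text
the job is handed in; nothing more can be done
None
```

The blue plug is out of its coupling and parked upright in the empty hole of the stand. I handed the job in at about 14 s of the 51 s allowed; no verdict was reported.

- **Sleeve:** I felt the collar at about 73–75 mm above the bench and pushed it to its stop. The highest wrist force read was about 22 N, against the 40 N limit.
- **Drawing the plug:** It stuck at about 4 mm of lift with roughly 10 N of pull. Wrist depth showed the plug rising and the sleeve still back, so it was not locked. I shifted the tool to ease the side load and drew it the rest of the way gently.
- **Seating:** The plug met the hole's bottom with about 6 N, and I then released it.

**Last checks:**
- The plug's top is at 103.5 mm, against 103.0 mm for the red plug, so it is fully down.
- The collar is back at 75 mm, which is forward.
- The wrist force is about 1 N, and the arm is clear.

**Disagreements:** The cameras differed by 2–4 mm on where things were sideways, so I set the final alignment over the hole from the wrist picture. I did not re-measure the screwdriver, capacitor, terminal, tape, relay and resistor, but the arm never went near them.

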